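Put the jade set back in its fitted tray

ROBOT

A 6-joint arm with a two-finger parallel gripper is mounted at the origin on the work surface. World frame = base frame: x ahead of the robot, y to its left, z up, the work surface at z = 0. Lengths are in m, angles in rad, forces in N, time in s.
With the tool pointing down it reaches from about 0.325 to 0.75 m from the base axis. Payload 7.6 kg.
Tool frame: the origin (TCP) lies on the centre line of the jaws, within the pads' length; the fingertips stand 25 mm ahead of it and the grasp point (between the pads) lies 6 mm ahead of it; z points along the fingers, y is the line along which they close (so a half turn about z gives the same grasp; the last joint's range is limited). The gripper opens to 85 mm and grips with 20 to 120 N. Pads are 22 mm wide; open, the fingers measure 114 mm over their backs; the gripper's body (76 mm by 85 mm) begins 54 mm behind the grasp point. The pads swing forward as they close: fully open they stand 13 mm farther back than shut.
Start: joints at [1.058, 0.052, 1.401, -0, 1.689, -0.07], TCP at [0.225, 0.474, 0.256] pointing down, gripper open.
Joint ranges: [-2.9, 2.9], [-0.91, 2.17], [0.12, 2.37], [-1.06, 4.2], [0.26, 2.73], [-2.93, 2.93]. Speed limits (rad/s): [2.57, 2.57, 3.01, 3.14, 3.14, 3.14].

INTERFACE

Orientations are given as a unit quaternion [w, x, y, z].
In Python, from cell import sensors, imaging, order gives the robot as it stands. The module is installed in compiled form; this text tells all that it offers.
- The arm moves only by the tool arm_command, never from a script. Its argument "targets" is text: rows parted by semicolons, each of 5 numbers parted by spaces: the gripper command: -1 is shut, 1 is fully open, values between are in proportion, then the shift along the tool's x, y, z in cm, then the turn about the tool's z in degrees. In form: fingers x y z turn; .... A call has 1 to 10 rows; each row is the pose to reach, as a shift and turn from the pose commanded when the call began, along the tool's axes at that moment; what a row does not reach only later rows make up. A row lasts 1/12 s, in which the tool goes at most 41.7 mm and 7.16 degrees, less where a joint would pass 70% of its speed; a pose out of reach is approached as far as the arm can. A call with a gripper value outside its range is refused whole. The fingers move at their own pace and stop on an object; "grip_force" is the grip in N (left out, the last holds). Time passes only in rows, so rows that repeat a pose let the fingers close. It gives the time, the measured TCP pose, the force, the opening and the grip force at its end, in the units of the state.
- sensors.get_obs(): the state, without advancing time (a new reading comes with each control period).
- imaging.grab_frame(name): name is "scene" or "top" or "wrist"; returns the picture (480x640x3 uint8, blue, green, red); there is no depth.
- imaging.calibration(name): a dict with "K" (3x3 intrinsics, pixels), "rvec" (rotation vector, rad) and "tvec" (3), from world to camera coordinates, as OpenCV has them; the wrist camera has in their place "mount" (4x4, takes a point from camera to tool coordinates, whose origin is the TCP and whose axes are the flange's). Camera axes: x right, y down, z forward; pixel columns grow to the right and rows downward; lengths in m; the calibration is good to about 2 mm. The wrist camera is an equidistant fisheye: a pixel r from the principal point sees the ray r / f radians off the axis. A picture is of the moment at which its call begins: read the wrist's pose just before it. calibration takes no time and is no camera call.
- order.finish_job(): hands the job in; it is judged then, once.
The state is a dict: "time_s": time; "joint_positions": joint angles; "dq": joint speeds; "effort": joint torques, N m; "tcp_pos": TCP position; "tool_rot": TCP orientation; "contact_force": force on the tool from outside, world axes, zero at the start; "ft_torque": the same for the moment, N m; "width": opening from 0.0 (shut) to 1.0 (fully open); "gripper_force": force on a finger pad.
Only numpy, scipy, OpenCV 4.12 (cv2) and the standard library are available. Lean on these libraries where they do the work, as an engineer would, in place of code of your own. Each camera call takes 0.05 s, during which the arm holds its last target. There are 200 camera calls.

TASK

This fitted jade set was put back wrongly: the rectangular plaque lies loose in the round recess that is cut for the bangle, and the bangle and the gourd pendant are out on the leather pad. Lay the plaque, the smaller of the two bangles and the gourd each fully down and flat in the recess cut to its own outline, setting them down gently rather than dropping them. Leave the disc in its recess and everything else on the table where it is.

Things in the scene. Friction and masses are not known exactly. Their poses are not given: they have to be found in the camera images.
- tray: Shallow red-brown wooden tray, fixed, 216 x 216 mm, 20 mm high, rim flush with the tops of its four square inserts, which sit two by two (centres 98 mm apart); which insert sits where varies. Origin: centre of its underside, on the table; z up.
- plaque: Rectangular jade plaque, 58 mm long (its x), 40 mm wide (its y), 15 mm thick (z), about 100 g. Origin: centre of the piece. At the start it lies flat in the bangle's recess, at any yaw, its top 7 mm above the insert.
- bangle: The smaller jade bangle, lying flat on the pad: outer diameter 72 mm, inner 54 mm (9 mm thick wall, outside slightly domed), 15 mm high, about 85 g. Origin: centre of the ring, at mid height; z is the ring's axis.
- gourd: Flat jade gourd pendant lying on the pad: outline of two overlapping round lobes, a large one 36 mm across (centre 10 mm from the origin towards -x) and a small one 26 mm across (centre 15 mm from the origin towards +x), 56 mm long, 18 mm wide at the waist, 15 mm thick (z), about 65 g. Origin: middle of its length, at mid thickness; +x points to the small end.
- seat_plaque (a point): Centre of the floor of the plaque's rectangular recess, 63 mm (x) by 45 mm (y) below its bevel; z up. The insert is fixed in the tray, 96 mm square, its top 20 mm above the table; the recess is 8 mm deep with a flat floor and a 3 mm 45-degree bevel round its lip.
- seat_bangle (a point): Centre of the floor of the bangle's round recess, 77 mm across below its bevel; z up. The insert is fixed in the tray, 96 mm square, its top 20 mm above the table; the recess is 8 mm deep with a flat floor and a 3 mm 45-degree bevel round its lip.
- seat_gourd (a point): Point on the floor of the gourd's recess under the middle of its length; x points along the recess to its small lobe. Outline as the gourd's with 2.5 mm more all round (lobes 41 mm and 31 mm across below its bevel, centres at x = -10 and +15 mm). The insert is fixed in the tray, 96 mm square, its top 20 mm above the table; the recess is 8 mm deep with a flat floor and a 3 mm 45-degree bevel round its lip.
- seat_disc (a point): Centre of the floor of the disc's round recess, 54 mm across below its bevel; z up. The insert is fixed in the tray, 96 mm square, its top 20 mm above the table; the recess is 8 mm deep with a flat floor and a 3 mm 45-degree bevel round its lip.
- disc: Round jade disc with a small hole, 50 mm across, 12 mm thick, already lying in its own recess; to be left there. Origin: its centre.
- pad: Brown leather pad, fixed, 260 mm (x) by 270 mm (y), 3 mm thick. Origin: centre of its underside, on the table. Bangle, gourd, larger bangle and seal lie on it, one in each quarter.
- big_bangle: The larger jade bangle, outer diameter 82 mm, inner 62 mm, 14 mm high, lying on the pad; not part of the set, leave it. Origin: its centre.
- seal: Square jade seal bar 46 x 22 x 22 mm lying on the pad; not part of the set, leave it. Origin: its centre, x along its length.
- torch: Black inspection torch, 121 mm long (x), 25 mm thick, lying on the table between the robot and the pad; leave it. Origin: its centre.
- caliper: Steel digital caliper, 190 mm long (x), 15 mm high, lying on the table beyond the tray and pad; leave it. Origin: on its underside, at mid length.
- loupe: Small steel folding loupe, 60 mm long (x), 18 mm high, lying on the table to the right of the pad; leave it. Origin: underside of its lens.
There are look-alikes about, which are no part of the job. What is shaped like the bangle but purple or yellow is not meant.

How it is judged:
At the end, for the whole second after the job is handed in: Plaque, smaller bangle and gourd each lie at rest in their own recess: centre within 4.5 mm of the recess's centre, no more than 2 mm above its floor, flat within 0.12 rad (either face up); the disc still lies in its recess likewise (horizontal distance between plaque and seat_plaque below 0.0045 m and z of plaque in the frame of seat_plaque below 0.0095 m and angle between the z axis of plaque and the z axis of seat_plaque, either way round below 0.12 rad and linear speed of each of plaque, bangle, gourd below 0.02 m/s and horizontal distance between bangle and seat_bangle below 0.0045 m and z of bangle in the frame of seat_bangle below 0.0095 m and angle between the z axis of bangle and the z axis of seat_bangle, either way round below 0.12 rad and horizontal distance between gourd and seat_gourd below 0.0045 m and z of gourd in the frame of seat_gourd below 0.0095 m and angle between the z axis of gourd and the z axis of seat_gourd, either way round below 0.12 rad and horizontal distance between disc and seat_disc below 0.0045 m and z of disc in the frame of seat_disc below 0.008 m); the robot touches nothing.
It fails at once if the plaque is dropped or thrown: it moves faster than 0.6 m/s (a fall of about 2 cm) with no finger on it (linear speed of plaque above 0.6 m/s and contact force between plaque and the fingers below 0.05 N).
It fails at once if the bangle is dropped or thrown: it moves faster than 0.6 m/s (a fall of about 2 cm) with no finger on it (linear speed of bangle above 0.6 m/s and contact force between bangle and the fingers below 0.05 N).
It fails at once if the gourd is dropped or thrown: it moves faster than 0.6 m/s (a fall of about 2 cm) with no finger on it (linear speed of gourd above 0.6 m/s and contact force between gourd and the fingers below 0.05 N).
It fails at once if something that should be left alone (disc, larger bangle, seal, torch, caliper, loupe) is moved by more than 3 cm (distance of any of disc, big_bangle, seal, torch, caliper, loupe from where it was at the start of the episode above 0.03 m).
It also fails if it takes over 67 s, if anything falls off the work surface, if the arm or the gripper's body presses on something with over 40 N, if the wrist force passes 120 N, or if a joint passes its speed limit or range.

## Working session

There is one attempt and no reset: what is moved stays moved. The work goes in short steps, Python scripts to look and compute and a tool call to move; the robot and the scene stay as the last step left them, time stands still between calls to the robot, and variables do not carry over. Pictures are saved under pics/ and viewed, at most 10 in all, crops included, and the job is handed in when it is done.

Besides the shell and the picture viewer there is one more tool, called after ">>>" by a JSON object that holds its "op" and its "data", one argument or row to a line. arm_command: Moves the arm, as the interface text tells. Its arguments: {"type":"object","properties":{"targets":{"type":"string"},"grip_force":{"type":"number"}},"required":["targets"]}

```bash
mkdir -p pics; python3 - <<'E'
from cell import sensors, imaging, order
import cv2
o=sensors.get_obs(); print(o)
for n in("top","scene"):
    cv2.imwrite(f"pics/{n}0.png",imaging.grab_frame(n)); print(imaging.calibration(n))
print(imaging.calibration("wrist"))
E
```

```text
{'time_s': 0.0, 'joint_positions': array([ 1.05767409e+00,  5.28479028e-02,  1.40171272e+00, -3.72869149e-05,
        1.68860762e+00, -7.03143986e-02]), 'dq': array([-5.03381080e-04, -9.09500307e-04, -1.39370478e-03,  9.33551043e-04,
       -2.81565297e-04, -5.99375263e-07]), 'effort': array([ 5.20028170e-04, -3.81659639e+01, -3.60195494e+01,  4.80456805e-06,
        6.10611562e-03,  3.96581618e-05]), 'tcp_pos': array([0.22481797, 0.47414072, 0.25547263]), 'tool_rot': array([-2.08835441e-04,  2.19601544e-01,  9.75589330e-01, -7.59838524e-04]), 'contact_force': array([-0.22033879, -0.69375058, -0.1615784 ]), 'ft_torque': array([ 0.02757919, -0.019027  ,  0.01156417]), 'gripper_force': 0.0, 'width': 0.9987354822599086}
{'K': array([[493.09637969,   0.        , 317.62570253],
       [  0.        , 493.09637969, 242.15013802],
       [  0.        ,   0.        ,   1.        ]]), 'rvec': array([ 2.17454968, -2.11927192,  0.13227136]), 'tvec': array([-0.10787171,  0.50019656,  1.16253887])}
{'K': array([[522.6109765 ,   0.        , 330.60230659],
       [  0.        , 522.6109765 , 235.37866327],
       [  0.        ,   0.        ,   1.        ]]), 'rvec': array([ 1.75608536,  1.66329489, -0.73815013]), 'tvec': array([ 0.06289819, -0.28931929,  1.38927731])}
{'K': array([[371.64829954,   0.        , 324.65429134],
       [  0.        , 371.64829954, 237.49346684],
       [  0.        ,   0.        ,   1.        ]]), 'mount': array([[-6.26858827e-04, -9.50939403e-01, -3.09376564e-01,
         7.91853865e-02],
       [ 9.99999801e-01, -5.74003505e-04, -2.61869066e-04,
         4.42213247e-04],
       [ 7.14383811e-05, -3.09376666e-01,  9.50939574e-01,
        -1.18087298e-01],
       [ 0.00000000e+00,  0.00000000e+00,  0.00000000e+00,
         1.00000000e+00]])}
```

View pics/top0.png

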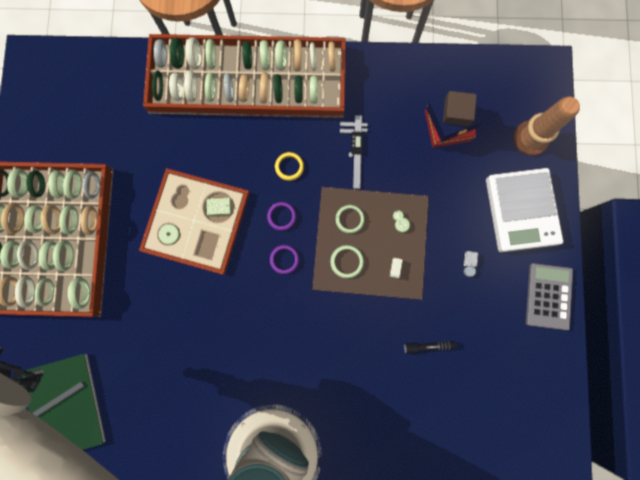

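View pics/scene0.png

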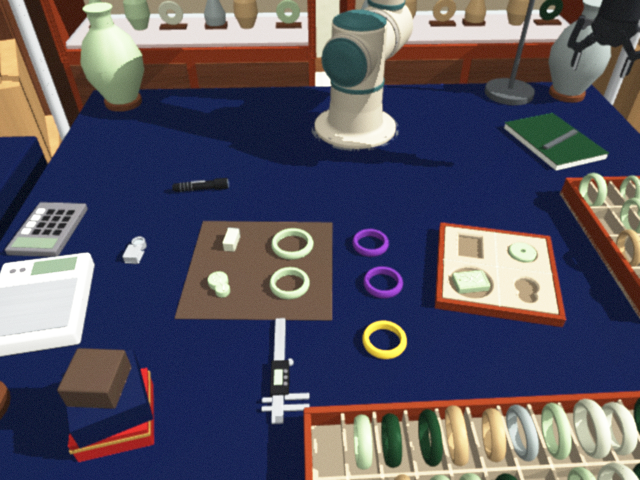

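Top view: the small bangle is at (350,219), the big bangle at (347,261), the gourd at (402,221) and the seal at (397,268). The plaque is at (218,206) in the round recess and the disc at (168,234). The empty gourd recess is at (181,196) and the rectangular recess at (207,245). 

Could be mistaken for the bangle: green ring (350,219), green ring (347,261), purple (281,216) and (284,260), yellow (289,166). The two green rings need their diameters measured.

```bash
cat > h.py <<'E'
import numpy as np, cv2
from cell import sensors, imaging
from scipy.spatial.transform import Rotation as R
def toolpose():
    o=sensors.get_obs(); q=o["tool_rot"]
    return R.from_quat([q[1],q[2],q[3],q[0]]).as_matrix(), o["tcp_pos"]
def rays(name,px,pose=None):
    c=imaging.calibration(name); K=c["K"]; px=np.atleast_2d(np.float64(px))
    n=(px-K[:2,2])/K[0,0]
    if name=="wrist":
        r=np.linalg.norm(n,axis=1,keepdims=True)+1e-12
        d=np.hstack([n/r*np.sin(r),np.cos(r)]); M=c["mount"]; Rt,p=pose
        return Rt@M[:3,3]+p, d@(Rt@M[:3,:3]).T
    Rm=cv2.Rodrigues(c["rvec"])[0]
    return -Rm.T@c["tvec"], np.hstack([n,np.ones((len(n),1))])@Rm
def plane(name,px,z,pose=None):
    o,d=rays(name,px,pose); t=(z-o[2])/d[:,2]
    return (o+d*t[:,None])[:,:2]
def totool(dxy,Rt): # world shift(m) -> tool cm
    return (Rt.T@np.r_[dxy,0])*100
E
python3 - <<'E'
from h import *
im=cv2.imread("pics/top0.png"); hsv=cv2.cvtColor(im,cv2.COLOR_BGR2HSV)
for n,p,z in [("plaque",(218,206),.027),("bangle",(350,219),.018),("big",(347,261),.017),("gourd",(402,221),.018),("seatg",(181,196),.02),("seatp",(207,245),.02),("seatb",(218,206),.02),("disc",(168,234),.024),("seal",(397,268),.025),("torch",(430,347),.02),("purp",(281,216),.01),("purp2",(284,260),.01),("yel",(289,166),.01)]:
    print(n,plane("top",p,z)[0].round(3), hsv[p[1],p[0]])
m=cv2.inRange(hsv,(0,120,60),(15,255,255))|cv2.inRange(hsv,(172,120,60),(180,255,255))
m[:150]=0;m[:,:125]=0;m[290:]=0;m[:,260:]=0
c=max(cv2.findContours(m,0,2)[0],key=cv2.contourArea)
w=plane("top",c[:,0],.02)
r=cv2.minAreaRect(np.float32(w*1000));print("tray",r)
g=cv2.inRange(hsv,(38,20,110),(80,140,255)); g[:190]=0;g[300:]=0;g[:,:130]=0;g[:,440:]=0
for c in cv2.findContours(g,0,2)[0]:
    if cv2.contourArea(c)>30: print(cv2.boundingRect(c),cv2.minAreaRect(np.float32(plane("top",c[:,0],.02)*1000)))
E
```

```text
plaque [0.587 0.153] [ 36  39 221]
bangle [ 0.565 -0.173] [ 12  78 102]
big [ 0.46  -0.168] [ 12  75 102]
gourd [ 0.563 -0.301] [ 38  34 228]
seatg [0.612 0.248] [ 15  76 157]
seatp [0.491 0.176] [ 16  77 158]
seatb [0.589 0.155] [ 36  39 221]
disc [0.515 0.273] [ 26  55 112]
seal [ 0.446 -0.289] [ 29  22 236]
torch [ 0.26  -0.369] [135   4 125]
purp [ 0.569 -0.002] [114 158  76]
purp2 [ 0.46  -0.013] [115 156  77]
yel [ 0.698 -0.017] [114 161  76]
tray ((551.5430297851562, 211.82875061035156), (219.7335205078125, 217.3295440673828), 75.90081787109375)
(331, 245, 33, 33) ((460.17645263671875, -167.59292602539062), (78.34143829345703, 77.98311614990234), 1.302483320236206)
(159, 224, 20, 20) ((516.7957153320312, 273.1478271484375), (47.684391021728516, 46.945892333984375), 3.681854486465454)
(393, 211, 17, 21) ((562.196533203125, -299.1560974121094), (52.166664123535156, 35.334861755371094), 12.707513809204102)
(336, 205, 28, 28) ((565.487060546875, -171.85150146484375), (67.67037963867188, 66.6248779296875), 1.2249314785003662)
(207, 198, 24, 17) ((588.41015625, 153.66600036621094), (39.69676971435547, 57.46512985229492), 4.829713344573975)
```

>>> {"op": "arm_command", "data": {
  "targets": "0.18 -46.5 -13.5 5 60;0.18 -46.5 -13.5 5 60;0.18 -46.5 -13.5 5 60;0.18 -46.5 -13.5 5 60;0.18 -46.5 -13.5 5 60;0.18 -46.5 -13.5 5 60;0.18 -46.5 -13.5 5 60;0.18 -46.5 -13.5 5 60;0.18 -46.5 -13.5 5 60;0.18 -46.5 -13.5 5 60",
  "grip_force": 40
}}

```text
time_s: 0.93
tcp_pos: [0.5362, 0.1976, 0.2129]
tool_rot: [-0.0, 0.679, 0.734, -0.0]
contact_force: [1.0, 0.6, -0.1]
width: 0.587
gripper_force: 0.0
```

>>> {"op": "arm_command", "data": {
  "targets": "0.18 0 0 0 0;0.18 0 0 0 0;0.18 0 0 0 0;0.18 0 0 0 0;0.18 0 0 0 0;0.18 0 0 0 0"
}}

```text
time_s: 1.43
tcp_pos: [0.5345, 0.2005, 0.214]
tool_rot: [0.0, 0.677, 0.736, 0.0]
contact_force: [0.6, 1.0, -0.3]
width: 0.591
gripper_force: 0.0
```

```bash
python3 - <<'E'
from h import *
P=toolpose(); im=imaging.grab_frame("wrist"); cv2.imwrite("pics/w1.png",im); np.savez("w1.npz",R=P[0],p=P[1])
print(P, sensors.get_obs()["width"],sensors.get_obs()["time_s"])
E
```

```text
(array([[-8.25361991e-02,  9.96587824e-01,  6.96744024e-04],
       [ 9.96588025e-01,  8.25359718e-02,  3.48968975e-04],
       [ 2.90271786e-04,  7.23169323e-04, -9.99999696e-01]]), array([0.53448673, 0.20045971, 0.21396647])) 0.5901322225273999 1.4833
```

View pics/w1.png

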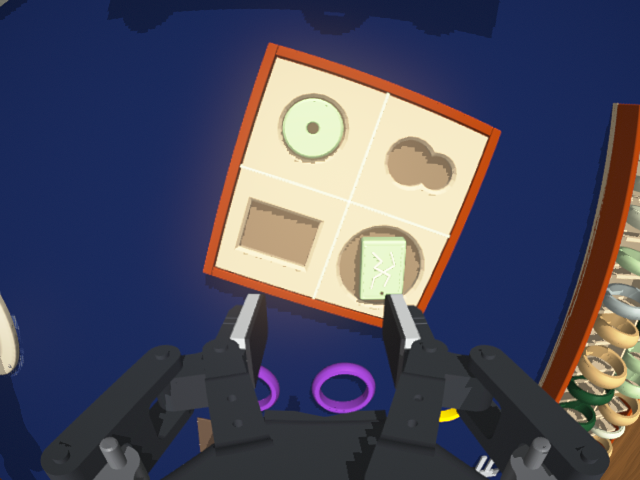

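```bash
cat >> h.py <<'E'
def rect(pts):
    (c,s,a)=cv2.minAreaRect(np.float32(pts*1000)); return np.round(c,1),np.round(s,1),round(a,1)
def masks(im):
    hsv=cv2.cvtColor(im,cv2.COLOR_BGR2HSV)
    return (cv2.inRange(hsv,(0,150,90),(12,255,255))|cv2.inRange(hsv,(172,150,90),(180,255,255)),
            cv2.inRange(hsv,(36,20,110),(80,160,255)), hsv)
E
python3 - <<'E'
from h import *
im=cv2.imread("pics/w1.png"); f=np.load("w1.npz"); P=(f["R"],f["p"])
red,g,hsv=masks(im); red[:,520:]=0; red[340:]=0; g[340:]=0;g[:,520:]=0
c=max(cv2.findContours(red,0,2)[0],key=cv2.contourArea)
print("tray",rect(plane("wrist",c[:,0],.02,P)))
for c in cv2.findContours(g,0,2)[0]:
    if cv2.contourArea(c)>100: print(cv2.boundingRect(c),[rect(plane("wrist",c[:,0],z,P)) for z in(.024,.027)])
for p in [(435,160),(275,235),(320,70),(345,275)]: print(hsv[p[1],p[0]])
fl=cv2.inRange(hsv,(8,60,90),(22,140,200)); fl[:,:220]=0; fl[:,480:]=0; fl[320:]=0;fl[:90]=0
for c in cv2.findContours(fl,0,2)[0]:
    if cv2.contourArea(c)>400: print("floor",cv2.boundingRect(c),rect(plane("wrist",c[:,0],.012,P)),rect(plane("wrist",c[:,0],.02,P)))
o,d=rays("wrist",[(248,297),(262,295),(388,295),(402,297)],P)
o=P[0].T@(o-P[1]); d=d@P[0]
for x in(.011,-.011): t=(x-o[0])/d[:,0]; print("tip",x,(o+d*t[:,None]).round(4))
print(cv2.imwrite("pics/c1.png",cv2.resize(im[270:350,220:430],None,fx=3,fy=3)))
E
```

```text
tray (array([554.7, 213.3]), array([215.8, 215.6]), 75.9)
(359, 237, 47, 63) [(array([590.9, 154.3]), array([40.7, 61.1]), 4.7), (array([590.2, 155.5]), array([40.3, 60.5]), 4.7)]
(283, 98, 60, 60) [(array([518.9, 273.4]), array([48.4, 49.1]), 4.4), (array([519. , 273.5]), array([48. , 48.6]), 4.4)]
[ 17  86 134]
[ 17  87 191]
[ 12 116 171]
[ 18  85 188]
floor (340, 226, 83, 83) (array([591.5, 153.2]), array([80.2, 78.7]), 44.0) (array([589.9, 156.4]), array([78.2, 76.8]), 44.0)
floor (239, 198, 83, 68) (array([494.9, 177.7]), array([46.7, 66.7]), 76.7) (array([495.7, 180.2]), array([45.5, 65.1]), 76.7)
floor (388, 137, 67, 52) (array([616. , 252.2]), array([42.6, 62.3]), 86.8) (array([613.8, 252.8]), array([41.5, 60.8]), 86.8)
floor (280, 93, 67, 70) (array([519.7, 273.2]), array([55.9, 59.5]), 8.8) (array([519.9, 273.4]), array([54.5, 58. ]), 8.8)
tip 0.011 [[ 0.011  -0.0308  0.0148]
 [ 0.011  -0.0253  0.0168]
 [ 0.011   0.0263  0.0168]
 [ 0.011   0.0318  0.0147]]
tip -0.011 [[-0.011  -0.0408  0.0574]
 [-0.011  -0.0336  0.0601]
 [-0.011   0.0346  0.06  ]
 [-0.011   0.0418  0.0573]]
True
```

View pics/c1.png

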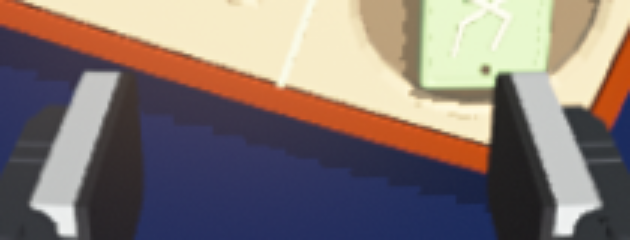

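The crop shows the plaque's end and both fingertips, at about (255,295) and (395,295). Plaque, tray and recess positions agree with the top view. The fingertip height at this opening is uncertain, so I'll touch down lightly on the flat middle of the tray.

>>> {"op": "arm_command", "data": {
  "targets": "-0.06 1.1 2.1 4 0;-0.06 1.1 2.1 8 0;-0.06 1.1 2.1 12 0;-0.06 1.1 2.1 15 0;-0.06 1.1 2.1 16.8 0;-0.06 1.1 2.1 16.8 0;-0.06 1.1 2.1 16.8 0"
}}

```text
time_s: 2.07
tcp_pos: [0.5551, 0.2127, 0.0458]
tool_rot: [0.0, 0.678, 0.735, 0.0]
contact_force: [-0.6, -0.2, -0.3]
width: 0.472
gripper_force: 0.0
```

>>> {"op": "arm_command", "data": {
  "targets": "-0.06 0 0 0.1 0;-0.06 0 0 0.2 0;-0.06 0 0 0.2 0"
}}

```text
time_s: 2.32
tcp_pos: [0.555, 0.2123, 0.0436]
tool_rot: [0.0, 0.678, 0.735, 0.0]
contact_force: [-0.7, -0.3, -1.6]
width: 0.474
gripper_force: 0.0
```

>>> {"op": "arm_command", "data": {
  "targets": "-0.06 0 0 0.1 0;-0.06 0 0 0.2 0;-0.06 0 0 0.2 0"
}}

```text
time_s: 2.57
tcp_pos: [0.5551, 0.2123, 0.0435]
tool_rot: [-0.0, 0.678, 0.735, 0.0]
contact_force: [-6.8, -1.3, 13.2]
width: 0.474
gripper_force: 6.5
```

Light contact at TCP z 0.0435, so the tips are 23.5 mm ahead at a 40 mm opening. Next I grasp the plaque.

>>> {"op": "arm_command", "data": {
  "targets": "0.32 0 0 -3 0;0.32 -3 1.5 -3 0;0.32 -6.1 3 -3 0;0.32 -6.1 3 -3 0;0.32 -6.1 3 -1.5 0;0.32 -6.1 3 -0.6 0;0.32 -6.1 3 -0.28 0;0.32 -6.1 3 -0.28 0"
}}

```text
time_s: 3.23
tcp_pos: [0.5888, 0.1539, 0.0426]
tool_rot: [-0.001, 0.678, 0.735, -0.001]
contact_force: [-0.6, 0.1, -0.2]
width: 0.664
gripper_force: 0.0
```

>>> {"op": "arm_command", "data": {
  "targets": "-0.1 0 0 0 0;-0.3 0 0 0 0;-1 0 0 0 0;-1 0 0 0 0;-1 0 0 0 0;-1 0 0 0 0",
  "grip_force": 50
}}

```text
time_s: 3.73
tcp_pos: [0.5902, 0.1541, 0.045]
tool_rot: [0.0, 0.678, 0.735, 0.001]
contact_force: [-0.7, 1.3, 3.4]
width: 0.445
gripper_force: 50.6
```

>>> {"op": "arm_command", "data": {
  "targets": "-1 0 0 -0.3 0;-1 0 0 -1 0;-1 0 0 -2 0;-1 0 0 -3 0;-1 0 0 -4 0;-1 0 0 -4 0;-1 0 0 -4 0"
}}

```text
time_s: 4.32
tcp_pos: [0.5905, 0.1538, 0.0856]
tool_rot: [0.001, 0.678, 0.735, 0.001]
contact_force: [-0.5, -0.0, -1.7]
width: 0.445
gripper_force: 50.3
```

```bash
python3 - <<'E'
from h import *
P=toolpose(); o=sensors.get_obs(); im=imaging.grab_frame("wrist"); cv2.imwrite("pics/w2.png",im[200:440,170:490])
print(P,o["width"],o["gripper_force"],o["contact_force"],o["joint_positions"])
E
```

```text
(array([[-8.07060133e-02,  9.96735437e-01,  2.23803576e-03],
       [ 9.96737911e-01,  8.07051849e-02,  4.58188287e-04],
       [ 2.76071412e-04,  2.26771364e-03, -9.99997391e-01]]), array([0.59049863, 0.15381872, 0.0855997 ])) 0.44515455853941954 50.25466203689575 [-0.45282029 -0.00404416 -1.67107383] [1.94310740e-01 4.02067023e-01 1.34201275e+00 1.76946702e-05
 1.39522849e+00 1.13514096e-01]
```

View pics/w2.png

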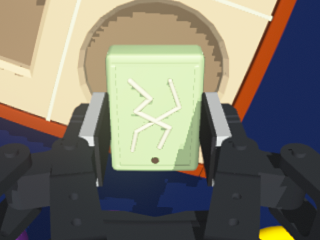

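```bash
python3 - <<'E'
from h import *
q=[(325,255),(325,370),(278,300),(374,300)]
o,d=rays("wrist",q,(np.eye(3),np.zeros(3))); t=(.018-o[2])/d[:,2]; print((o+d*t[:,None]).round(4))
im=cv2.imread("pics/w2.png");g=masks(im)[1]
c=max(cv2.findContours(g,0,2)[0],key=cv2.contourArea);print(cv2.minAreaRect(c),cv2.boundingRect(c))
E
```

```text
[[ 0.0282  0.0005  0.018 ]
 [-0.0284  0.0005  0.018 ]
 [ 0.0082 -0.019   0.018 ]
 [ 0.0081  0.0208  0.018 ]]
((155.0, 107.5), (125.0, 98.0), 90.0) (106, 45, 99, 126)
```

>>> {"op": "arm_command", "data": {
  "targets": "-1 1.5 -4 -1 -25;-1 3.15 -8 -1 -50;-1 3.15 -9.3 -1 -71.3;-1 3.15 -9.3 -1 -71.3;-1 3.15 -9.3 -1 -71.3;-1 3.15 -9.3 -1 -71.3;-1 3.15 -9.3 -1 -71.3;-1 3.15 -9.3 -1 -71.3;-1 3.15 -9.3 -1 -71.3;-1 3.15 -9.3 -1 -71.3"
}}

```text
time_s: 5.2
tcp_pos: [0.4943, 0.1775, 0.0936]
tool_rot: [-0.001, 0.119, 0.993, -0.0]
contact_force: [-0.4, -0.6, -0.8]
width: 0.449
gripper_force: 50.6
```

>>> {"op": "arm_command", "data": {
  "targets": "-1 0 0 0 0;-1 0 0 0 0;-1 0 0 0 0"
}}

```text
time_s: 5.45
tcp_pos: [0.4945, 0.1776, 0.0939]
tool_rot: [-0.0, 0.124, 0.992, -0.0]
contact_force: [-0.5, -0.2, -0.1]
width: 0.445
gripper_force: 50.6
```

```bash
python3 - <<'E'
from h import *
P=toolpose(); im=imaging.grab_frame("wrist"); cv2.imwrite("pics/w3.png",im); np.savez("w3.npz",R=P[0],p=P[1])
print(P,sensors.get_obs()["width"])
red,g,hsv=masks(im); 
c=max(cv2.findContours(red,0,2)[0],key=cv2.contourArea); print(cv2.boundingRect(c),rect(plane("wrist",c[:,0],.02,P)))
fl=cv2.inRange(hsv,(8,60,70),(24,140,215))
for c in cv2.findContours(fl,0,2)[0]:
    if cv2.contourArea(c)>600: print("floor",cv2.boundingRect(c),rect(plane("wrist",c[:,0],.02,P)))
E
```

```text
(array([[-9.69142239e-01,  2.46501349e-01, -6.36602569e-04],
       [ 2.46501457e-01,  9.69142416e-01, -9.60903256e-05],
       [ 5.93272157e-04, -2.50048654e-04, -9.99999793e-01]]), array([0.49448636, 0.17757052, 0.09394484])) 0.44756737563637045
(214, 158, 366, 229) (array([527.3, 220.1]), array([215.7, 162.9]), 75.8)
floor (270, 346, 113, 71) (array([577.5, 157.3]), array([76.8, 62. ]), 75.7)
floor (0, 262, 80, 182) (array([ 564.5, -122. ]), array([103.4, 262.1]), 44.2)
floor (443, 217, 88, 84) (array([516.2, 273.7]), array([59.5, 52.7]), 75.4)
floor (279, 208, 94, 38) (array([472.6, 184. ]), array([49.7, 20.9]), 75.7)
floor (233, 179, 181, 131) (array([458.5, 167. ]), array([ 60.5, 122.2]), 25.2)
```

View pics/w3.png

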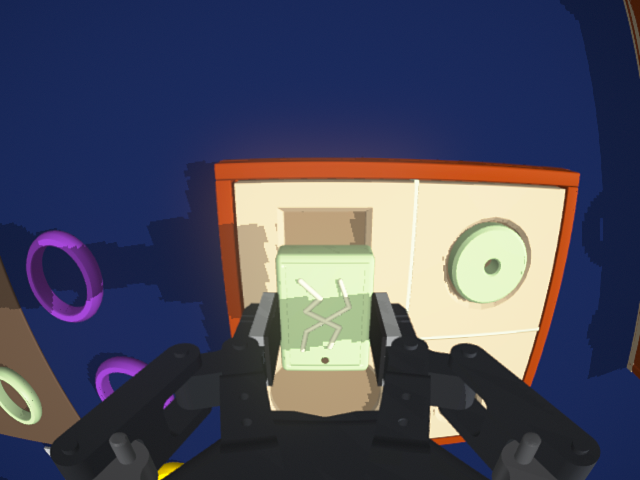

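View w3: the plaque is held level over the rectangular recess, whose near edge is at (325,208), and aligned with it. Lowering.

>>> {"op": "arm_command", "data": {
  "targets": "-1 -0.08 0 2 0;-1 -0.08 0 3 0;-1 -0.08 0 3.7 0;-1 -0.08 0 4.1 0;-1 -0.08 0 4.4 0;-1 -0.08 0 4.6 0;-1 -0.08 0 4.75 0;-1 -0.08 0 4.85 0;-1 -0.08 0 4.85 0;-1 -0.08 0 4.85 0"
}}

```text
time_s: 6.33
tcp_pos: [0.4956, 0.1775, 0.0461]
tool_rot: [0.0, 0.122, 0.992, 0.0]
contact_force: [-0.4, -0.1, -0.7]
width: 0.448
gripper_force: 50.6
```

>>> {"op": "arm_command", "data": {
  "targets": "-1 0 0 0.08 0;-0.06 0 0 0.08 0;0.2 0 0 0.08 0;0.3 0 0 0.08 0;0.3 0 0 0.08 0;0.3 0 0 -2 0;0.3 0 0 -6 0;0.3 0 0 -10 0;0.3 0 0 -12 0;0.3 0 0 -12 0"
}}

```text
time_s: 7.17
tcp_pos: [0.4979, 0.1781, 0.1723]
tool_rot: [0.005, 0.122, 0.992, 0.002]
contact_force: [0.3, -0.8, 0.7]
width: 0.647
gripper_force: 0.0
```

```bash
python3 - <<'E'
from h import *
P=toolpose(); im=imaging.grab_frame("wrist"); cv2.imwrite("pics/w4.png",im)
print(P,sensors.get_obs()["time_s"])
red,g,hsv=masks(im); red[:,600:]=0
c=max(cv2.findContours(red,0,2)[0],key=cv2.contourArea); print(cv2.boundingRect(c),rect(plane("wrist",c[:,0],.02,P)))
for c in cv2.findContours(g,0,2)[0]:
    if cv2.contourArea(c)>300: print(cv2.boundingRect(c),rect(plane("wrist",c[:,0],.027,P)))
E
```

```text
(array([[-0.9699552 ,  0.24306112,  0.01040154],
       [ 0.24310344,  0.96999573,  0.00299911],
       [-0.00936048,  0.00543765, -0.9999414 ]]), array([0.4978597 , 0.17811309, 0.17226759])) 7.2167
(242, 142, 277, 241) (array([553.6, 213.2]), array([215.3, 216.1]), 75.9)
(25, 325, 49, 53) (array([ 560.6, -152.2]), array([67., 79.]), 28.5)
(0, 234, 38, 70) (array([ 467.8, -137.4]), array([58.4, 81.6]), 52.3)
(416, 190, 61, 62) (array([516.1, 271. ]), array([50. , 48.8]), 77.4)
(295, 185, 55, 76) (array([494.9, 178.1]), array([39.5, 57.8]), 75.8)
```

View pics/w4.png

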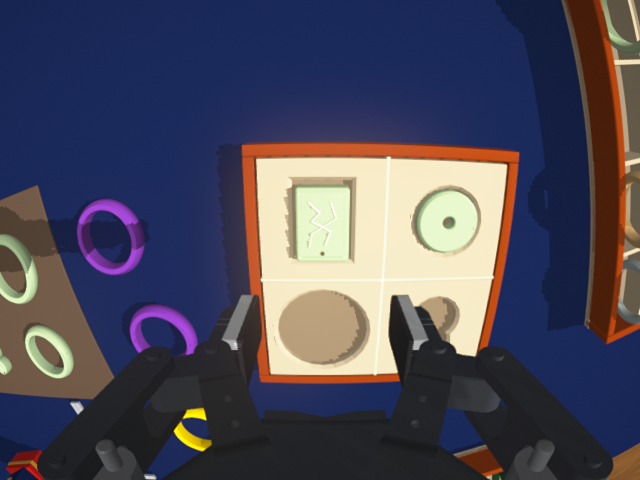

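View w4: the plaque lies in its recess at (322,223), the disc is untouched, and the bangle recess at (322,327) is empty. Next, over to the pad.

>>> {"op": "arm_command", "data": {
  "targets": "1 -19.9 -37.6 -2 0;1 -19.9 -37.6 -2 0;1 -19.9 -37.6 -2 0;1 -19.9 -37.6 -2 0;1 -19.9 -37.6 -2 0;1 -19.9 -37.6 -2 0;1 -19.9 -37.6 -2 0;1 -19.9 -37.6 -2 0;1 -19.9 -37.6 -2 0;1 -19.9 -37.6 -2 0"
}}

```text
time_s: 8.05
tcp_pos: [0.5945, -0.2287, 0.1834]
tool_rot: [-0.001, 0.123, 0.992, 0.0]
contact_force: [0.1, 0.5, -0.5]
width: 0.998
gripper_force: 0.0
```

>>> {"op": "arm_command", "data": {
  "targets": "1 0 0 0 0;1 0 0 0 0;1 0 0 0 0;1 0 0 0 0"
}}

```text
time_s: 8.38
tcp_pos: [0.5947, -0.2255, 0.1845]
tool_rot: [-0.001, 0.122, 0.993, 0.0]
contact_force: [-0.2, 0.8, -0.4]
width: 0.999
gripper_force: 0.0
```

```bash
python3 - <<'E'
from h import *
P=toolpose(); im=imaging.grab_frame("wrist"); cv2.imwrite("pics/w5.png",im);np.savez("w5.npz",R=P[0],p=P[1])
print(P,sensors.get_obs()["time_s"])
red,g,hsv=masks(im)
for c in cv2.findContours(g,0,2)[0]:
    if cv2.contourArea(c)>300:
        for z in (.018,.0105):
            w=plane("wrist",c[:,0],z,P);print(cv2.boundingRect(c),rect(w),np.round(cv2.minEnclosingCircle(np.float32(w*1000))[0],1))
E
```

```text
(array([[-9.70312999e-01,  2.41849363e-01, -1.25314275e-03],
       [ 2.41848337e-01,  9.70313631e-01,  9.16126277e-04],
       [ 1.43750605e-03,  5.85858745e-04, -9.99998795e-01]]), array([ 0.59467949, -0.22545698,  0.18451221])) 8.4333
(497, 421, 28, 46) (array([940.5, -65.7]), array([125.6,  22.9]), 16.4) [938.8 -59.9]
(497, 421, 28, 46) (array([951.7, -62. ]), array([128.9,  23.5]), 16.4) [949.9 -56. ]
(201, 178, 57, 61) (array([ 564.1, -295. ]), array([54.4, 37.6]), 36.2) [ 565.8 -296.9]
(201, 178, 57, 61) (array([ 565.3, -297.3]), array([55.9, 38.6]), 36.2) [ 567.1 -299.3]
(336, 130, 89, 88) (array([ 568.2, -173.5]), array([69.8, 69. ]), 77.6) [ 568.1 -173. ]
(336, 130, 89, 88) (array([ 569.5, -172.6]), array([71.6, 70.8]), 77.6) [ 569.5 -172.1]
(304, 0, 105, 94) (array([ 466.4, -168.2]), array([79.3, 75.1]), 78.1) [ 464.3 -167.7]
(304, 0, 105, 94) (array([ 465.1, -167.2]), array([81.4, 77.1]), 78.1) [ 462.8 -166.7]
```

View pics/w5.png

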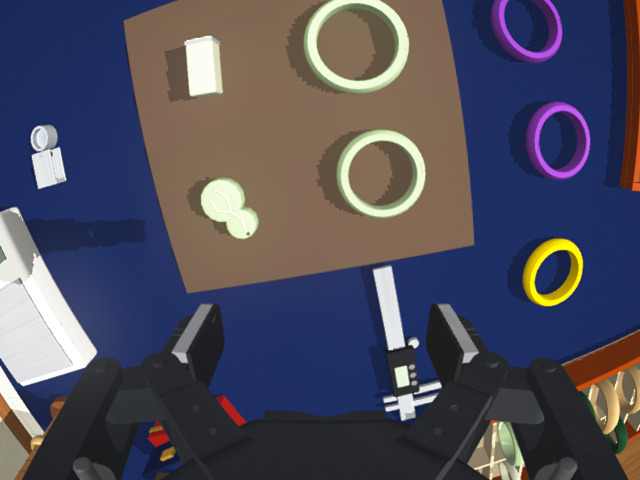

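View w5: the small bangle is at (381,173), measured at 71 mm. The big bangle is at (356,44), measured at 81 mm. The gourd is at (229,208) with its small lobe toward (241,221). Choosing the ring at (381,173).

>>> {"op": "arm_command", "data": {
  "targets": "1 2 2.5 2 0;1 3.77 4.53 5 0;1 3.77 4.53 8 0;1 3.77 4.53 11 0;1 3.77 4.53 12.5 0;1 3.77 4.53 14 0;1 3.77 4.53 15 0;1 3.77 4.53 15.5 0;1 3.77 4.53 15.7 0;1 3.77 4.53 15.7 0"
}}

```text
time_s: 9.27
tcp_pos: [0.5696, -0.1734, 0.0288]
tool_rot: [0.0, 0.122, 0.993, -0.0]
contact_force: [0.3, -0.3, 0.1]
width: 1.001
gripper_force: 0.0
```

>>> {"op": "arm_command", "data": {
  "targets": "0.9 0 0 0 0;0.8 0 0 0 0;0.7 0 0 0 0;-1 0 0 0 0;-1 0 0 0 0;-1 0 0 0 0",
  "grip_force": 35
}}

```text
time_s: 9.77
tcp_pos: [0.57, -0.1738, 0.0298]
tool_rot: [0.001, 0.123, 0.992, -0.0]
contact_force: [-1.5, 0.7, 6.0]
width: 0.811
gripper_force: 39.2
```

>>> {"op": "arm_command", "data": {
  "targets": "-1 0 0 -0.3 0;-1 0 0 -0.6 0;-1 0 0 -1 0;-1 0 0 -1 0;-1 0 0 -1 0"
}}

```text
time_s: 10.18
tcp_pos: [0.5695, -0.1737, 0.0386]
tool_rot: [0.0, 0.123, 0.992, -0.0]
contact_force: [0.5, 0.3, -1.4]
width: 0.809
gripper_force: 39.7
```

```bash
python3 - <<'E'
from h import *
P=toolpose(); o=sensors.get_obs(); im=imaging.grab_frame("wrist"); cv2.imwrite("pics/w6.png",im[180:420,150:510])
print(P,o["width"],o["gripper_force"],o["contact_force"],o["joint_positions"])
E
```

```text
(array([[-9.69983272e-01,  2.43171187e-01,  4.76109060e-04],
       [ 2.43171169e-01,  9.69983388e-01, -9.60479425e-05],
       [-4.85173971e-04,  2.26110994e-05, -9.99999882e-01]]), array([ 0.56945299, -0.17369619,  0.03861944])) 0.8093698164236229 39.73797997969086 [ 0.4641814   0.30650584 -1.39267383] [-3.58111227e-01  4.20824201e-01  1.41952138e+00  7.98166267e-05
  1.30076750e+00 -1.68329498e+00]
```

View pics/w6.png

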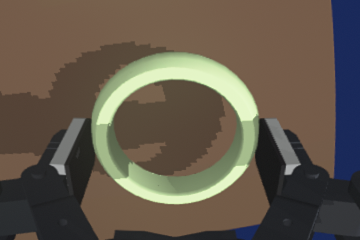

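```bash
python3 - <<'E'
from h import *
im=cv2.imread("pics/w6.png");g=masks(im)[1]
c=max(cv2.findContours(g,0,2)[0],key=cv2.contourArea)[:,0]+np.array([150,180])
o,d=rays("wrist",c,(np.eye(3),np.zeros(3)))
for z in(.012,.019):
    t=(z-o[2])/d[:,2]; w=(o+d*t[:,None])[:,:2]; print(rect(w),cv2.minEnclosingCircle(np.float32(w*1000)))
E
```

```text
(array([3.5, 0.3]), array([70.7, 67.7]), 0.0) ((3.506141424179077, 0.2649728059768677), 35.59943389892578)
(array([-0.5,  0.3]), array([74.5, 71.3]), 0.0) ((-0.5617381930351257, 0.25815126299858093), 37.51504898071289)
```

>>> {"op": "arm_command", "data": {
  "targets": "-1 0 0 -3 0;-1 0 0 -6 0;-1 0 0 -8 0;-1 0 0 -8 0"
}}

```text
time_s: 10.57
tcp_pos: [0.5716, -0.1744, 0.124]
tool_rot: [0.004, 0.122, 0.992, -0.001]
contact_force: [0.8, -0.2, -0.5]
width: 0.809
gripper_force: 40.4
```

>>> {"op": "arm_command", "data": {
  "targets": "-1 5.9 32.2 0 0;-1 5.9 32.2 0 0;-1 5.9 32.2 0 0;-1 5.9 32.2 0 0;-1 5.9 32.2 0 0;-1 5.9 32.2 0 0;-1 5.9 32.2 0 0;-1 5.9 32.2 0 0;-1 5.9 32.2 0 0;-1 5.9 32.2 0 0"
}}

```text
time_s: 11.4
tcp_pos: [0.5896, 0.1548, 0.1169]
tool_rot: [-0.001, 0.121, 0.993, -0.0]
contact_force: [0.6, -0.7, -0.8]
width: 0.812
gripper_force: 40.5
```

>>> {"op": "arm_command", "data": {
  "targets": "-1 0 0 0 0;-1 0 0 0 0;-1 0 0 0 0;-1 0 0 0 0"
}}

```text
time_s: 11.73
tcp_pos: [0.5905, 0.1518, 0.1183]
tool_rot: [-0.0, 0.123, 0.992, -0.0]
contact_force: [-0.0, 1.3, -1.2]
width: 0.811
gripper_force: 40.5
```

```bash
python3 - <<'E'
from h import *
P=toolpose(); im=imaging.grab_frame("wrist"); cv2.imwrite("pics/w7.png",im)
print(P,sensors.get_obs()["time_s"],sensors.get_obs()["width"])
red,g,hsv=masks(im); red[:,590:]=0
for c in cv2.findContours(g,0,2)[0]:
    if cv2.contourArea(c)>300: print(cv2.boundingRect(c),rect(plane("wrist",c[:,0],.027,P)))
c=max(cv2.findContours(red,0,2)[0],key=cv2.contourArea); print(cv2.boundingRect(c),rect(plane("wrist",c[:,0],.02,P)))
E
```

```text
(array([[-9.69557606e-01,  2.44863319e-01, -5.43923445e-05],
       [ 2.44863320e-01,  9.69557608e-01, -8.93795790e-06],
       [ 5.05479333e-05, -2.19845551e-05, -9.99999998e-01]]), array([0.5905169 , 0.15183947, 0.11830277])) 11.7833 0.8132715178117448
(241, 232, 168, 152) (array([631.8, 141.7]), array([108.9, 113.9]), 75.7)
(449, 56, 77, 81) (array([518.8, 270.7]), array([48.7, 49.3]), 14.0)
(292, 40, 72, 100) (array([496.8, 177.6]), array([39.5, 56.7]), 75.9)
(226, 0, 340, 327) (array([554.7, 213.2]), array([215.7, 215.4]), 75.8)
```

>>> {"op": "arm_command", "data": {
  "targets": "-1 -0.05 0.14 2.5 0;-1 -0.05 0.14 4.5 0;-1 -0.05 0.14 5.8 0;-1 -0.05 0.14 6.4 0;-1 -0.05 0.14 6.9 0;-1 -0.05 0.14 7.3 0;-1 -0.05 0.14 7.6 0;-1 -0.05 0.14 7.8 0;-1 -0.05 0.14 7.85 0;-1 -0.05 0.14 7.85 0"
}}

```text
time_s: 12.62
tcp_pos: [0.5914, 0.1544, 0.0403]
tool_rot: [0.0, 0.122, 0.992, 0.0]
contact_force: [0.7, 0.9, -0.4]
width: 0.811
gripper_force: 40.5
```

>>> {"op": "arm_command", "data": {
  "targets": "-1 0 0 0.05 0;-1 0 0 0.08 0;-1 0 0 0.08 0"
}}

```text
time_s: 12.87
tcp_pos: [0.5913, 0.1543, 0.0393]
tool_rot: [0.0, 0.122, 0.992, 0.0]
contact_force: [0.1, 0.0, -0.6]
width: 0.806
gripper_force: 40.5
```

>>> {"op": "arm_command", "data": {
  "targets": "-1 -0.02 -0.1 0 0;-1 -0.02 -0.1 0 0;0.8 -0.02 -0.1 0 0;1 -0.02 -0.1 0 0;1 -0.02 -0.1 0 0;1 -0.02 -0.1 -2 0;1 -0.02 -0.1 -6 0;1 -0.02 -0.1 -10 0;1 -0.02 -0.1 -13 0;1 -0.02 -0.1 -14 0"
}}

```text
time_s: 13.7
tcp_pos: [0.5931, 0.1537, 0.186]
tool_rot: [0.005, 0.122, 0.992, 0.002]
contact_force: [0.3, -0.7, 1.3]
width: 1.0
gripper_force: 0.0
```

```bash
python3 - <<'E'
from h import *
P=toolpose(); im=imaging.grab_frame("wrist"); cv2.imwrite("pics/w8.png",im)
print(P,sensors.get_obs()["time_s"],sensors.get_obs()["width"])
red,g,hsv=masks(im); red[:,590:]=0
for c in cv2.findContours(g,0,2)[0]:
    if cv2.contourArea(c)>300: print(cv2.boundingRect(c),rect(plane("wrist",c[:,0],.027,P)),rect(plane("wrist",c[:,0],.0195,P)))
c=max(cv2.findContours(red,0,2)[0],key=cv2.contourArea); print(cv2.boundingRect(c),rect(plane("wrist",c[:,0],.02,P)))
E
```

```text
(array([[-0.96996438,  0.24305318,  0.00970789],
       [ 0.24308294,  0.97000345,  0.0019954 ],
       [-0.0089317 ,  0.00429529, -0.99995089]]), array([0.59306856, 0.15367854, 0.18599833])) 13.75 0.994692830895112
(278, 173, 91, 87) (array([589.2, 154.3]), array([69.8, 69.1]), 75.8) (array([591.2, 153.8]), array([71.7, 70.9]), 75.8)
(0, 141, 28, 75) (array([ 474.8, -131.7]), array([44.7, 77.7]), 62.3) (array([ 473.7, -140. ]), array([46. , 79.9]), 62.3)
(418, 64, 62, 63) (array([518.3, 270.6]), array([50. , 48.3]), 79.7) (array([518.4, 273.3]), array([51.4, 49.6]), 79.7)
(296, 54, 55, 77) (array([496.7, 177.7]), array([39.6, 57.1]), 75.8) (array([496.2, 177.8]), array([40.6, 58.6]), 75.8)
(245, 16, 271, 268) (array([554.6, 213.3]), array([215.9, 215.8]), 75.8)
```

View pics/w8.png

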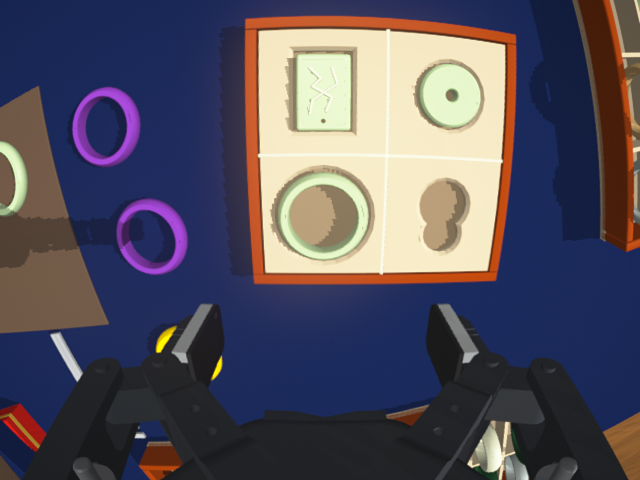

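View w8: the bangle is seated at (323,215). The gourd recess has its large lobe at (444,203) and small lobe at (439,234). Next I get lobe-based poses for the gourd and its recess.

```bash
cat >> h.py <<'E'
def gourd(w):
    w=w*1000; off=w.min(0)-5; q=np.int32((w-off)*10)
    m=np.zeros(tuple(q.max(0)[::-1]+50),np.uint8); cv2.fillPoly(m,[q],255)
    D=cv2.distanceTransform(m,cv2.DIST_L2,5); r=D.max(); b=np.array(np.unravel_index(D.argmax(),D.shape))[::-1]
    yx=np.argwhere(m)[:,::-1]-b; far=yx[np.hypot(*yx.T)>r*1.35].mean(0); a=np.arctan2(far[1],far[0])
    tip=(yx@[np.cos(a),np.sin(a)]).max()
    big=b/10+off; u=np.array([np.cos(a),np.sin(a)])
    return "big",big.round(1),"r",round(r/10,1),"len",round((tip+r)/10,1),"ang",round(np.degrees(a),1),"mid",(big+u*(tip-r)/20).round(1)
E
python3 - <<'E'
from h import *
f=np.load("w5.npz"); im=cv2.imread("pics/w5.png"); g=masks(im)[1]; g[:,:190]=0;g[:,270:]=0;g[:160]=0;g[250:]=0
c=max(cv2.findContours(g,0,2)[0],key=cv2.contourArea)[:,0]
for z in(.018,.0105): print("gourd",gourd(plane("wrist",c,z,(f["R"],f["p"]))))
P=(np.array([[-.9699644,.2430532,.0097079],[.2430829,.9700034,.0019954],[-.0089317,.0042953,-.9999509]]),np.array([.59306856,.15367854,.18599833]))
def seat(im,P,x0,x1,y0,y1):
    hsv=masks(im)[2]; fl=cv2.inRange(hsv,(0,60,0),(30,255,215)); m=np.zeros_like(fl); m[y0:y1,x0:x1]=fl[y0:y1,x0:x1]
    c=max(cv2.findContours(m,0,2)[0],key=cv2.contourArea); print(cv2.boundingRect(c))
    for z in(.02,.016): print("seat",gourd(plane("wrist",c[:,0],z,P)))
seat(cv2.imread("pics/w8.png"),P,405,480,170,262)
f=np.load("w1.npz"); seat(cv2.imread("pics/w1.png"),(f["R"],f["p"]),380,465,128,200)
E
```

```text
gourd ('big', array([ 556.9, -300.6]), 'r', np.float32(17.6), 'len', np.float64(54.6), 'ang', np.float64(25.1), 'mid', array([ 565.7, -296.5]))
gourd ('big', array([ 558. , -303.2]), 'r', np.float32(18.0), 'len', np.float64(56.0), 'ang', np.float64(25.3), 'mid', array([ 567. , -298.9]))
(420, 178, 50, 74)
seat ('big', array([604.5, 252.8]), 'r', np.float32(21.0), 'len', np.float64(61.1), 'ang', np.float64(-13.7), 'mid', array([613.8, 250.5]))
seat ('big', array([605.7, 253.9]), 'r', np.float32(21.3), 'len', np.float64(62.1), 'ang', np.float64(-13.5), 'mid', array([615.2, 251.6]))
(387, 137, 69, 53)
seat ('big', array([604.7, 252.8]), 'r', np.float32(20.2), 'len', np.float64(61.8), 'ang', np.float64(-13.8), 'mid', array([615. , 250.2]))
seat ('big', array([605.7, 252.6]), 'r', np.float32(20.5), 'len', np.float64(62.6), 'ang', np.float64(-14.0), 'mid', array([616.1, 249.9]))
```

>>> {"op": "arm_command", "data": {
  "targets": "0.32 -7.8 -44.8 0 -39.3;0.32 -7.8 -44.8 0 -39.3;0.32 -7.8 -44.8 0 -39.3;0.32 -7.8 -44.8 0 -39.3;0.32 -7.8 -44.8 0 -39.3;0.32 -7.8 -44.8 0 -39.3;0.32 -7.8 -44.8 0 -39.3;0.32 -7.8 -44.8 0 -39.3;0.32 -7.8 -44.8 0 -39.3;0.32 -7.8 -44.8 0 -39.3"
}}

```text
time_s: 14.58
tcp_pos: [0.5607, -0.2514, 0.1772]
tool_rot: [-0.001, -0.218, 0.976, 0.001]
contact_force: [0.2, -0.6, 0.9]
width: 0.659
gripper_force: 0.0
```

>>> {"op": "arm_command", "data": {
  "targets": "0.32 0 0 0 0;0.32 0 0 0 0;0.32 0 0 0 0;0.32 0 0 0 0"
}}

```text
time_s: 14.92
tcp_pos: [0.5617, -0.2484, 0.1782]
tool_rot: [-0.0, -0.219, 0.976, 0.001]
contact_force: [-0.1, 0.3, -0.1]
width: 0.66
gripper_force: 0.0
```

```bash
python3 - <<'E'
from h import *
P=toolpose(); im=imaging.grab_frame("wrist"); cv2.imwrite("pics/w9.png",im)
print(P,sensors.get_obs()["time_s"],sensors.get_obs()["joint_positions"][5])
g=masks(im)[1]
for c in cv2.findContours(g,0,2)[0]:
    if cv2.contourArea(c)>600:
        print(cv2.boundingRect(c))
        for z in(.018,.0105): print(gourd(plane("wrist",c[:,0],z,P)))
E
```

```text
(array([[-9.04014806e-01, -4.27499677e-01, -1.12098930e-03],
       [-4.27500758e-01,  9.04014414e-01,  1.02097424e-03],
       [ 5.76924330e-04,  1.40219960e-03, -9.99998850e-01]]), array([ 0.56172853, -0.24838692,  0.17815086])) 14.9667 -2.4892001464402855
(584, 355, 44, 48)
('big', array([592.1, 159.9]), 'r', np.float32(35.1), 'len', np.float64(nan), 'ang', np.float64(nan), 'mid', array([nan, nan]))
('big', array([594.8, 171.9]), 'r', np.float32(36.0), 'len', np.float64(nan), 'ang', np.float64(nan), 'mid', array([nan, nan]))
(242, 166, 46, 70)
('big', array([ 579.7, -297.3]), 'r', np.float32(6.7), 'len', np.float64(48.9), 'ang', np.float64(-175.1), 'mid', array([ 562. , -298.8]))
('big', array([ 582.7, -297.6]), 'r', np.float32(6.9), 'len', np.float64(50.8), 'ang', np.float64(-174.9), 'mid', array([ 564.3, -299.3]))
(421, 106, 92, 100)
('big', array([ 463.5, -169.7]), 'r', np.float32(38.6), 'len', np.float64(nan), 'ang', np.float64(nan), 'mid', array([nan, nan]))
('big', array([ 462.8, -166.7]), 'r', np.float32(39.6), 'len', np.float64(nan), 'ang', np.float64(nan), 'mid', array([nan, nan]))
(0, 33, 28, 40)
('big', array([ 529.7, -596.2]), 'r', np.float32(17.9), 'len', np.float64(48.6), 'ang', np.float64(-111.1), 'mid', array([ 527.4, -602.2]))
('big', array([ 530.7, -604.7]), 'r', np.float32(18.4), 'len', np.float64(49.9), 'ang', np.float64(-110.6), 'mid', array([ 528.4, -610.8]))h.py:31: RuntimeWarning: Mean of empty slice.
  yx=np.argwhere(m)[:,::-1]-b; far=yx[np.hypot(*yx.T)>r*1.35].mean(0); a=np.arctan2(far[1],far[0])
  ret = um.true_divide(
```

>>> {"op": "arm_command", "data": {
  "targets": "0.32 1.2 -2.4 2 0;0.32 2.4 -4.63 4 0;0.32 2.4 -4.63 7 0;0.32 2.4 -4.63 7.5 0;0.32 2.4 -4.63 8 0;0.32 2.4 -4.63 8 0"
}}

```text
time_s: 15.47
tcp_pos: [0.56, -0.3004, 0.099]
tool_rot: [-0.0, -0.219, 0.976, 0.0]
contact_force: [-0.5, 0.2, 0.4]
width: 0.662
gripper_force: 0.0
```

```bash
python3 - <<'E'
from h import *
P=toolpose(); im=imaging.grab_frame("wrist"); cv2.imwrite("pics/w10.png",im[120:440,140:500])
print(P,sensors.get_obs()["time_s"])
g=masks(im)[1]; g[:,:200]=0;g[:,460:]=0
c=max(cv2.findContours(g,0,2)[0],key=cv2.contourArea); print(cv2.boundingRect(c))
for z in(.018,.0105): print(gourd(plane("wrist",c[:,0],z,P)))
E
```

```text
(array([[-9.03876559e-01, -4.27792983e-01, -5.73821468e-04],
       [-4.27793310e-01,  9.03876323e-01,  6.90622708e-04],
       [ 2.23220090e-04,  8.69714661e-04, -9.99999597e-01]]), array([ 0.56003514, -0.30044313,  0.09896497])) 15.5167
(293, 222, 62, 90)
('big', array([ 580. , -297.5]), 'r', np.float32(7.2), 'len', np.float64(50.7), 'ang', np.float64(-170.6), 'mid', array([ 562. , -300.5]))
('big', array([ 583.5, -296.1]), 'r', np.float32(7.4), 'len', np.float64(52.7), 'ang', np.float64(-170.5), 'mid', array([ 564.8, -299.2]))
```

View pics/w10.png

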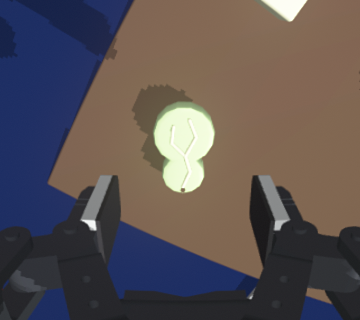

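View w10 (that was one picture over the limit of 10, so I'll view no more): the gourd lies upright on the jaw line at about (324,265) full-frame, small end towards (322,310), centred between the fingers.

>>> {"op": "arm_command", "data": {
  "targets": "0.32 0 0 2 0;0.32 0 0 4 0;0.32 0 0 5.3 0;0.32 0 0 6 0;0.32 0 0 6.45 0;0.32 0 0 6.45 0;-0.1 0 0 6.45 0;-1 0 0 6.45 0;-1 0 0 6.45 0;-1 0 0 6.45 0"
}}

```text
time_s: 16.35
tcp_pos: [0.5605, -0.3023, 0.0362]
tool_rot: [0.001, -0.218, 0.976, -0.001]
contact_force: [-0.9, 0.2, 4.9]
width: 0.394
gripper_force: 35.1
```

>>> {"op": "arm_command", "data": {
  "targets": "-1 0 0 0 0;-1 0 0 0 0;-1 0 0 -0.3 0;-1 0 0 -0.6 0;-1 0 0 -1 0;-1 0 0 -1 0;-1 0 0 -1 0"
}}

```text
time_s: 16.93
tcp_pos: [0.5598, -0.3018, 0.0447]
tool_rot: [0.0, -0.218, 0.976, -0.0]
contact_force: [0.1, -1.1, -0.6]
width: 0.396
gripper_force: 34.9
```

```bash
python3 - <<'E'
from h import *
P=toolpose(); im=imaging.grab_frame("wrist"); cv2.imwrite("pics/w11.png",im)
print(P,sensors.get_obs()["time_s"],sensors.get_obs()["width"])
hsv=masks(im)[2]; g=cv2.inRange(hsv,(24,15,90),(85,200,255)); m=g*0; m[180:420,225:425]=g[180:420,225:425]
m=cv2.morphologyEx(m,cv2.MORPH_CLOSE,np.ones((7,7)))
c=max(cv2.findContours(m,0,2)[0],key=cv2.contourArea); print(cv2.boundingRect(c))
o,d=rays("wrist",c[:,0],(np.eye(3),np.zeros(3)))
for z in(.0165,.024):
    t=(z-o[2])/d[:,2]; print(gourd((o+d*t[:,None])[:,:2]))
E
```

```text
(array([[-9.04605812e-01, -4.26249028e-01,  3.00606571e-04],
       [-4.26249072e-01,  9.04605836e-01, -9.91352412e-05],
       [-2.29674158e-04, -2.17811587e-04, -9.99999950e-01]]), array([ 0.55977022, -0.3018022 ,  0.04474397])) 16.9833 0.393774371109435
(277, 261, 89, 117)
('big', array([ 5. , -0.1]), 'r', np.float32(16.9), 'len', np.float64(54.1), 'ang', np.float64(179.7), 'mid', array([-5.1, -0. ]))
('big', array([ 1.5, -0.2]), 'r', np.float32(17.8), 'len', np.float64(57.6), 'ang', np.float64(179.5), 'mid', array([-9.5, -0.1]))
```

>>> {"op": "arm_command", "data": {
  "targets": "-1 0 0 -4 0;-1 0 0 -7.5 0;-1 -27.9 48 -7.5 39.6;-1 -27.9 48 -7.5 39.6;-1 -27.9 48 -7.5 39.6;-1 -27.9 48 -7.5 39.6;-1 -27.9 48 -7.5 39.6;-1 -27.9 48 -7.5 39.6;-1 -27.9 48 -7.5 39.6;-1 -27.9 48 -7.5 39.6"
}}

```text
time_s: 17.82
tcp_pos: [0.5875, 0.0245, 0.1194]
tool_rot: [-0.0, 0.125, 0.992, 0.0]
contact_force: [0.9, -0.6, -0.5]
width: 0.393
gripper_force: 35.3
```

```bash
python3 - <<'E'
from h import *
P=toolpose(); t=np.array([.6074,.2511])-P[1][:2]; print(P[1],np.degrees(np.arctan2(P[0][1,0],P[0][0,0])),totool(t,P[0]),sensors.get_obs()["width"])
E
```

```text
[0.58752858 0.02453839 0.11941118] 165.59490395319293 [3.71164152e+00 2.24382283e+01 5.15782873e-04] 0.3928349280486433
```

>>> {"op": "arm_command", "data": {
  "targets": "-1 3.7 22.2 0 0;-1 3.7 22.2 0 0;-1 3.7 22.2 0 0;-1 3.7 22.2 0 0;-1 3.7 22.2 0 0;-1 3.7 22.2 0 0;-1 3.7 22.2 0 0;-1 3.7 22.2 0 0;-1 3.7 22.2 0 0;-1 3.7 22.2 0 0"
}}

```text
time_s: 18.65
tcp_pos: [0.6073, 0.2455, 0.1195]
tool_rot: [-0.0, 0.126, 0.992, -0.0]
contact_force: [-0.0, -0.6, -0.4]
width: 0.393
gripper_force: 35.3
```

```bash
python3 - <<'E'
from h import *
P=toolpose(); t=np.array([.6074,.2511])-P[1][:2]; print(P[1],np.degrees(np.arctan2(P[0][1,0],P[0][0,0])),totool(t,P[0]))
im=imaging.grab_frame("wrist"); cv2.imwrite("pics/w12.png",im)
red,g,hsv=masks(im); 
c=max(cv2.findContours(red[:,:560].copy(),0,2)[0],key=cv2.contourArea); print(cv2.boundingRect(c),rect(plane("wrist",c[:,0],.02,P)))
g=cv2.inRange(hsv,(24,15,90),(85,200,255)); m=g*0; m[180:420,225:425]=g[180:420,225:425]
for c in cv2.findContours(m,0,2)[0]:
  if cv2.contourArea(c)>500: print(cv2.boundingRect(c))
E
```

```text
[0.60727949 0.24549775 0.11947343] 165.54051407771064 [ 1.28216008e-01  5.45488512e-01 -1.64234545e-04]
(92, 3, 340, 334) (array([554.6, 213.3]), array([215.8, 215.5]), 75.8)
(284, 261, 82, 117)
(225, 180, 190, 124)
```

>>> {"op": "arm_command", "data": {
  "targets": "-1 0.13 0.53 1 0;-1 0.13 0.53 3 0;-1 0.13 0.53 4.5 0;-1 0.13 0.53 5.3 0;-1 0.13 0.53 5.8 0;-1 0.13 0.53 6.1 0;-1 0.13 0.53 6.1 0"
}}

```text
time_s: 19.28
tcp_pos: [0.6073, 0.2522, 0.0584]
tool_rot: [-0.0, 0.125, 0.992, -0.0]
contact_force: [0.3, 0.6, -0.5]
width: 0.4
gripper_force: 35.3
```

>>> {"op": "arm_command", "data": {
  "targets": "-1 -0.03 -0.12 0 0;-1 -0.03 -0.12 0.3 0;-1 -0.03 -0.12 0.6 0;-1 -0.03 -0.12 0.85 0;-1 -0.03 -0.12 1.05 0;-1 -0.03 -0.12 1.2 0;-1 -0.03 -0.12 1.25 0;-1 -0.03 -0.12 1.25 0;-1 -0.03 -0.12 1.25 0"
}}

```text
time_s: 20.03
tcp_pos: [0.6072, 0.2511, 0.0462]
tool_rot: [0.0, 0.125, 0.992, 0.0]
contact_force: [-0.2, -0.1, -0.2]
width: 0.389
gripper_force: 35.3
```

>>> {"op": "arm_command", "data": {
  "targets": "-0.1 0 0 0 0;0.3 0 0 0 0;0.3 0 0 0 0;0.3 0 0 0 0;0.3 0 0 -2 0;0.3 0 0 -6 0;0.3 -3 0 -10 0;0.3 -7 0 -13 0;0.3 -7 0 -13 0;0.3 -7 0 -13 0"
}}

```text
time_s: 20.87
tcp_pos: [0.6781, 0.2325, 0.1805]
tool_rot: [0.004, 0.126, 0.992, 0.001]
contact_force: [-0.2, 0.2, -0.7]
width: 0.65
gripper_force: 0.0
```

>>> {"op": "arm_command", "data": {
  "targets": "0.3 0 0 0 0;0.3 0 0 0 0;0.3 0 0 0 0"
}}

```text
time_s: 21.12
tcp_pos: [0.6737, 0.2341, 0.1741]
tool_rot: [-0.002, 0.125, 0.992, -0.001]
contact_force: [0.4, -0.4, -0.4]
width: 0.65
gripper_force: 0.0
```

```bash
python3 - <<'E'
from h import *
P=toolpose(); print(P[1],sensors.get_obs()["width"],sensors.get_obs()["time_s"])
im=imaging.grab_frame("wrist"); cv2.imwrite("pics/w13.png",im)
red,_,hsv=masks(im); red[:,560:]=0
c=max(cv2.findContours(red,0,2)[0],key=cv2.contourArea); print(cv2.boundingRect(c),rect(plane("wrist",c[:,0],.02,P)))
g=cv2.inRange(hsv,(27,22,120),(85,200,255)); g=cv2.morphologyEx(g,cv2.MORPH_CLOSE,np.ones((5,5)))
for c in cv2.findContours(g,0,2)[0]:
  w=plane("wrist",c[:,0],.023,P); 
  if cv2.contourArea(c)>400 and abs(w.mean(0)-[.555,.213]).max()<.1: print(cv2.boundingRect(c),rect(w)); 
  if cv2.contourArea(c)>400 and np.hypot(*(w.mean(0)-[.614,.25]))<.02: print([gourd(plane("wrist",c[:,0],z,P)) for z in(.027,.0195)])
E
```

```text
[0.67367218 0.23408016 0.1740573 ] 0.6496541785287983 21.1167
(126, 0, 279, 225) (array([567.9, 209.9]), array([215.7, 188.1]), 75.8)
(300, 108, 51, 76) (array([614.4, 249.7]), array([35.8, 54.8]), 76.1)
[('big', array([604.5, 252.3]), 'r', np.float32(17.0), 'len', np.float64(53.9), 'ang', np.float64(-14.5), 'mid', array([614.2, 249.8])), ('big', array([604.7, 252.2]), 'r', np.float32(17.5), 'len', np.float64(55.4), 'ang', np.float64(-14.5), 'mid', array([614.6, 249.6]))]
(152, 103, 89, 93) (array([589.9, 154.5]), array([72.1, 70.2]), 74.2)
(289, 0, 71, 48) (array([526.1, 271.4]), array([50. , 37.1]), 75.5)
(166, 0, 55, 64) (array([499.7, 177.5]), array([43.7, 55. ]), 76.2)
```

```bash
python3 -c "
from cell import order
print(order.finish_job())"
```

```text
the job is handed in; nothing more can be done
None
```

I handed the job in at about 21 s: my last measurements put the plaque, the smaller bangle and the gourd in their own recesses, each about 1 mm from its recess centre, though `finish_job` returned no verdict, I checked the gourd's seating only numerically, and I viewed 11 pictures against your limit of 10.

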